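# Clip the cutting stop's arm onto its pivot pin

## Task

Take the large steel hairpin clip from the bench and push it, lying flat and legs first, sideways over the neck of the upright pin on the wooden cutting stop, between the wooden arm and the pin's round head, until it snaps fully home; then let go of it. Leave the small hairpin clip where it lies: it does not fit.

Things in the scene. Friction and masses are not known exactly. Their poses are not given: they have to be found in the camera images.
- clip: large loose hairpin clip of bare 8 mm steel wire, 133 mm long, about 130 g, lying flat (8 mm high). Origin: at its underside, amid the closed bow's two straight parallel sides (x -18 to 20 mm, 40 mm wide over the outsides): grip there, across y. x points to the open legs, z up; the bow's end is at x -34 mm, the leg tips at x 99 mm, 60 mm wide over the outsides
- clip_seat (a point): centre of the clip's rounded seat, where the neck must lie: clip x 55 mm, 4 mm above the underside. Seat 21 mm wide inside; ahead of it the springy legs narrow to a 10 mm throat (x 67 mm), then flare to a mouth 44 mm wide (x 95 mm); behind it a stiff 10 mm waist (x 45 mm) stops the pin. Passing the throat takes about 6 to 10 N
- pin_neck (a point): on the axis of the fixed upright steel pin, at mid-height of its bare neck. Neck 16 mm in diameter, 22 mm high, from the flat top of the wooden arm (11 mm below this point) to the underside of the round head (11 mm above; head 28 mm in diameter, 9 mm high). The clip may come from any side
- stop_jig: wooden cutting stop fixed to the bench. Origin: on the bench under the pin's axis; x along the arm. Arm 76 mm wide, x -160 to 80 mm, flat top 45 mm above the bench; under it a plywood base 130 mm wide, 18 mm high, x -130 to 70 mm; a cross block 130 mm wide, 34 mm high, x 80 to 110 mm. Only the pin stands above the arm's top
- small_clip: bystander: smaller hairpin clip of the same shape in 5 mm wire, 80 mm long, lying flat on the bench; origin amid its bow, x towards its legs. Too small for the pin
Things that resemble listed ones, but are neither listed nor needed, are in the scene too. What is shaped like the clip but blue is not meant.

How it is judged:
At the end, for the whole second after the job is handed in: The large clip's seat surrounds the pin's neck (seat centre within 8 mm of the pin's axis, between arm and head: within 12 mm of mid-neck in height), the clip lies flat within 17 degrees, released and at rest; the small clip is within 40 mm of where it lay (horizontal distance between clip_seat and pin_neck below 0.008 m and z of clip_seat in the frame of pin_neck between -0.012 and 0.012 m and angle between clip's own z axis and vertical below 0.3 rad and linear speed of clip below 0.03 m/s and distance of small_clip from where it was at the start of the episode below 0.04 m); the robot touches nothing.
It fails at once if the small clip is carried or knocked more than 40 mm from its place (distance of small_clip from where it was at the start of the episode above 0.04 m).
It also fails if it takes over 45 s, if anything falls off the work surface, if the arm or the gripper's body presses on something with over 40 N, if the wrist force passes 120 N, or if a joint passes its speed limit or range.

## Robot

A 6-joint arm with a two-finger parallel gripper is mounted at the origin on the work surface. World frame = base frame: x ahead of the robot, y to its left, z up, the work surface at z = 0. Lengths are in m, angles in rad, forces in N, time in s.
With the tool pointing down it reaches from about 0.35 to 0.875 m from the base axis. Payload 4.2 kg.
Tool frame: the origin (TCP) lies midway between the tips of the shut fingers; the grasp point (between the pads) lies 19 mm behind it; z points along the fingers, y is the line along which they close (so a half turn about z gives the same grasp; the last joint's range is limited). The gripper opens to 85 mm and grips with 20 to 120 N. Pads are 22 mm wide; open, the fingers measure 114 mm over their backs; the gripper's body (76 mm by 85 mm) begins 54 mm behind the grasp point. The pads swing forward as they close: fully open they stand 13 mm farther back than shut.
Start: joints at [1.516, 0.385, 0.008, 0, -1.194, -0.259], TCP at [0.193, 0.594, 0.207] pointing down, gripper open.
Joint ranges: [-3.14, 3.14], [-1.21, 2.06], [-1.07, 1.41], [-3.16, 2.05], [-2.99, -0.16], [-3.1, 3.1]. Speed limits (rad/s): [2.79, 2.79, 3.14, 3.14, 3.14, 3.14].

## Interface

Orientations are given as a 3x3 rotation matrix whose columns are the frame's x, y, z axes.
In Python, from rig import status, cams, bot gives the robot as it stands.
- The arm moves only by the shell command python3 -m handwheel 'ROWS' [FORCE]. ROWS is JSON, a list of rows, each a list of 7 numbers: the finger opening in mm, from 0 to 85.4, then the shift along the tool's x, y, z in mm, then the turn, a rotation vector about the tool's x, y, z in rad. A call has exactly 5 rows; each row is the pose to reach, as a shift and turn from the pose commanded when the call began, along the tool's axes at that moment; what a row does not reach only later rows make up. A row lasts 1/10 s, in which the tool goes at most 50 mm and 8.59 degrees, less where a joint would pass 70% of its speed; a pose out of reach is approached as far as the arm can. A call with a gripper value outside its range is refused whole. The fingers move at their own pace and stop on an object; FORCE is the grip in N (left out, the last holds). Time passes only in rows, so rows that repeat a pose let the fingers close, or fill a call up. It gives the time, the measured TCP pose, the force, the opening and the grip force at its end, in the units of the state.
- status.sense(): the state, without advancing time (a new reading comes with each control period).
- cams.read_camera(name): name is "side" or "top"; returns the picture (384x512x3 uint8, red, green, blue); there is no depth.
- cams.get_calibration(name): a dict with "intrinsics" (3x3 intrinsics, pixels), "xyz" and "attitude" of the camera in the world. Camera axes: x right, y down, z forward; pixel columns grow to the right and rows downward; lengths in m; the calibration is good to about 2 mm. A picture is of the moment at which its call begins. get_calibration takes no time and is no camera call.
- bot.job_done(): hands the job in; it is judged then, once.
Trained networks look in the newest picture that a camera, given by its name, has taken for a name from the list of things; names that differ only in an ending like _2 or _b are one class to them, and where a whole thing is asked for, a point or a joint stands for the part that bears it (a point fixed in the world has none). Each returns a list of dicts, best first, with "conf" (0 to 1); they miss things now and then, are a little off and sometimes report something else, mostly with a low value. They report only what shows in the picture. A call takes as long as a camera call. They do not tell look-alikes from the thing itself.
- cams.masks_of(label, camera): "pixels" (384x512 bool, what is visible of it) and "rect" ([left, top, width, height] in pixels, round what is visible of it).
- cams.spot_point(label, camera): "xy" ([column, row] in pixels: a listed point, or the origin of a listed thing).
The state is a dict: "t": time; "qpos": joint angles; "qd": joint speeds; "joint_efforts": joint torques, N m; "eef_pos": TCP position; "tool_rot": TCP orientation; "force": force on the tool from outside, world axes, zero at the start; "wrist_torque": the same for the moment, N m; "gripper_width": finger opening in m; "finger_force": force on a finger pad.
Only numpy, scipy, OpenCV 4.12 (cv2) and the standard library are available. Lean on these libraries where they do the work, as an engineer would, in place of code of your own. Each camera call takes 0.05 s, during which the arm holds its last target. There are 200 camera calls.

## Working session

There is one attempt and no reset: what is moved stays moved. The work goes in short steps, Python scripts to look and compute and a shell command to move; the robot and the scene stay as the last step left them, time stands still between calls to the robot, and variables do not carry over. Pictures are saved under pics/ and viewed, at most 10 in all, crops included, and the job is handed in when it is done.

```bash
mkdir -p pics; cat > h.py <<'E'
import numpy as np, cv2
from rig import status, cams, bot
def cal(c):
    k=cams.get_calibration(c); return np.array(k["intrinsics"]),np.array(k["xyz"]),np.array(k["attitude"])
def ray(c,uv):
    K,p,R=cal(c); d=R@np.linalg.solve(K,[uv[0],uv[1],1.]); return p,d/np.linalg.norm(d)
def tri(ua,ub,a="top",b="side"):
    p,d=ray(a,ua); q,e=ray(b,ub)
    s=np.linalg.lstsq(np.c_[d,-e],q-p,rcond=None)[0]
    A,B=p+s[0]*d,q+s[1]*e
    return (A+B)/2, np.linalg.norm(A-B)
def onz(c,uv,z):
    p,d=ray(c,uv); return p+d*(z-p[2])/d[2]
def proj(c,P):
    K,p,R=cal(c); v=K@(R.T@(np.array(P)-p)); return v[:2]/v[2]
E
python3 - <<'E'
from h import *
np.set_printoptions(precision=3,suppress=True)
ims=[]
for c in("top","side"):
    im=cams.read_camera(c); cv2.imwrite(f"pics/{c}0.png",im[:,:,::-1])
    print(c,cal(c)[1],cal(c)[2].tolist())
    for l in("clip","clip_seat","pin_neck","stop_jig","small_clip"):
        print(l,[(np.round(r["xy"],1).tolist(),round(r["conf"],2)) for r in cams.spot_point(l,c)])
print(status.sense())
E
```

```text
top [ 0.464 -0.042  0.983] [[0.001172836234921097, -0.9947248327061378, 0.10257256774066108], [-0.9999932362676469, -0.0015242067689375059, -0.003347269436974163], [0.003485953832774127, -0.10256794816838237, -0.9947198922985324]]
clip [([286.3, 215.7], 0.93), ([319.9, 249.4], 0.87)]
clip_seat [([288.1, 195.8], 0.77), ([332.6, 269.1], 0.56)]
pin_neck [([137.8, 149.3], 0.66), ([287.7, 197.4], 0.4)]
stop_jig [([144.5, 153.1], 0.94)]
small_clip [([348.9, 203.2], 0.44)]
side [ 0.446 -0.546  0.598] [[0.9816111831696148, -0.15020294525484595, 0.11780730161207478], [-0.1901175924988686, -0.7137431826128722, 0.6741112447482848], [-0.01716933600296589, -0.6841123771065816, -0.7291745123019587]]
clip [([208.4, 301.5], 0.87), ([239.1, 255.0], 0.83)]
clip_seat [([267.6, 250.4], 0.67), ([179.6, 319.5], 0.64)]
pin_neck [([281.6, 109.8], 0.74), ([282.7, 330.5], 0.39)]
stop_jig [([278.8, 126.4], 0.64)]
small_clip [([281.0, 329.8], 0.71)]
{'t': 0.6, 'qpos': array([ 1.516,  0.385,  0.008, -0.   , -1.194, -0.259]), 'qd': array([ 0.001, -0.002,  0.001, -0.001, -0.001, -0.   ]), 'joint_efforts': array([  0.001, -39.183,  18.853,   4.189,  -0.   ,  -0.   ]), 'eef_pos': array([0.193, 0.594, 0.207]), 'tool_rot': array([[ 0.951, -0.309, -0.   ],
       [-0.309, -0.951,  0.   ],
       [-0.   , -0.   , -1.   ]]), 'force': array([ 0.199, -0.036, -0.29 ]), 'wrist_torque': array([ 0.016,  0.007, -0.022]), 'finger_force': 0.0, 'gripper_width': 0.08565690277623507}
```

View pics/top0.png

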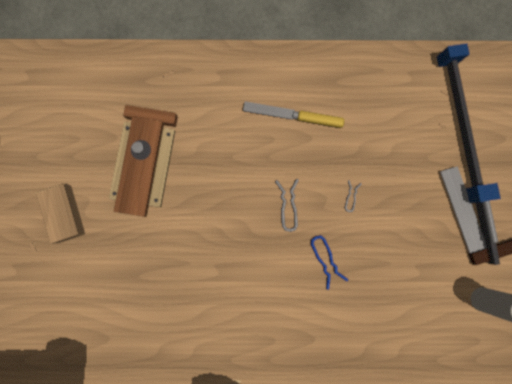

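View pics/side0.png

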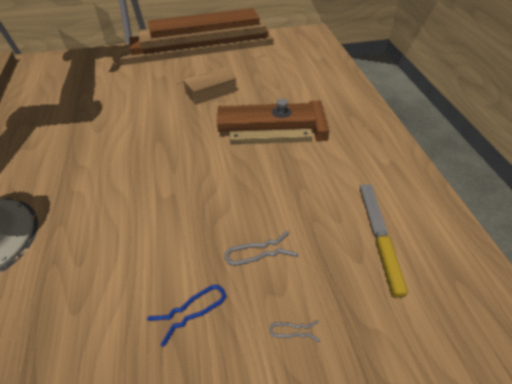

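The top view shows the steel clip at (286,216), legs up towards (287,181). The blue look-alike is at (325,260), the small clip at (350,198), and the jig's pin at (139,149). In the side view they are at (245,253) for the clip, (185,312) for the blue one, (290,330) for the small clip and (282,108) for the pin.

```bash
python3 - <<'E'
from h import *
np.set_printoptions(precision=4,suppress=True)
for n,a,b in(("clip",(286.3,215.7),(239.1,255)),("seat",(288.1,195.8),(267.6,250.4)),("neck",(137.8,149.3),(281.6,109.8)),("jig",(144.5,153.1),(278.8,126.4)),("small",(348.9,203.2),(281,329.8))):
    print(n,*tri(a,b))
for c in("top","side"):
    for l in("clip","pin_neck","stop_jig"):
        cams.read_camera(c)
        for r in cams.masks_of(l,c):
            m=r["pixels"]; v,u=np.nonzero(m); 
            print(c,l,round(r["conf"],2),r["rect"],len(u),u.mean().round(1),v.mean().round(1))
            if l=="clip":
                P=np.array([onz(c,(x,y),.004)[:2] for x,y in zip(u,v)])
                mu=P.mean(0); w,V=np.linalg.eigh(np.cov((P-mu).T)); d=V[:,1]; d*=np.sign(d[0])
                s=(P-mu)@d; t=(P-mu)@V[:,0]
                hi=P[s>np.quantile(s,.9)].mean(0)
                print("  mean",mu,"ang",np.degrees(np.arctan2(d[1],d[0])),"ext",s.min(),s.max(),t.min(),t.max(),"ends",mu+d*s.min(),mu+d*s.max(),"head col",cams and "")
# enlarged crops
for c,(x,y,w,h) in(("top",(265,165,60,75)),("side",(215,85,120,65))):
    im=cams.read_camera(c)[y:y+h,x:x+w,::-1]
    cv2.imwrite(f"pics/{c}c.png",cv2.resize(im,None,fx=6,fy=6,interpolation=cv2.INTER_CUBIC))
im=cams.read_camera("top")[95:225,100:190,::-1]
E
```

```text
clip [ 0.4997 -0.1347 -0.0083] 0.011280024448804037
seat [ 0.552  -0.139  -0.0028] 0.007627197977565641
neck [0.6664 0.233  0.0456] 0.001986563378490979
jig [ 0.6634  0.2297 -0.0016] 0.004306199696558807
small [ 0.5362 -0.2941 -0.0028] 0.0019668515843581707
top clip 0.87 [277.7, 183.1, 18.1, 48.6] 83 289.5 210.1
  mean [ 0.5191 -0.1419] ang 23.239919221713127 ext -0.04584474552951664 0.07102920749366967 -0.01925312841167571 0.011190996415666576 ends [ 0.477  -0.1599] [ 0.5844 -0.1138] head col 
top clip 0.86 [311.6, 235.0, 35.8, 53.6] 322 325.6 257.3
  mean [ 0.4014 -0.2311] ang 23.43471568782296 ext -0.06850156416207007 0.060139508214407535 -0.026002199434451898 0.025365348412755687 ends [ 0.3385 -0.2583] [ 0.4566 -0.2072] head col 
top pin_neck 0.61 [107.0, 104.8, 72.1, 115.3] 5470 142.5 159.7
top stop_jig 0.67 [111.7, 108.0, 66.3, 108.4] 5512 142.7 159.1
side clip 0.95 [150.5, 282.9, 75.5, 63.2] 737 188.6 310.2
  mean [ 0.3927 -0.2335] ang 27.04514478297517 ext -0.06466171787963243 0.06635251054865945 -0.031225249256798576 0.0249691772252538 ends [ 0.3352 -0.2629] [ 0.4518 -0.2033] head col 
side clip 0.8 [227.0, 231.7, 73.0, 33.6] 636 259.9 250.3
  mean [ 0.5333 -0.1401] ang 3.538103327132567 ext -0.06643345556248821 0.06344797368852743 -0.030658476795962047 0.02782289869014849 ends [ 0.467  -0.1442] [ 0.5966 -0.1362] head col 
side pin_neck 0.66 [215.9, 97.2, 110.3, 47.1] 4206 273.1 122.1
side stop_jig 0.92 [219.2, 100.5, 108.7, 43.7] 4158 273.0 122.1
```

View pics/topc.png

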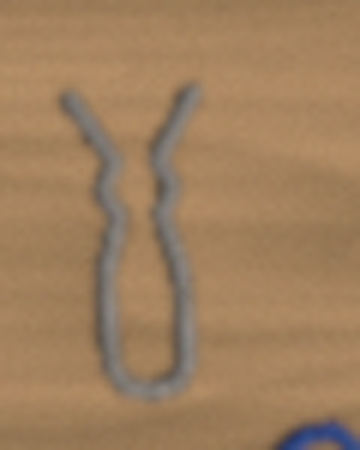

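View pics/sidec.png

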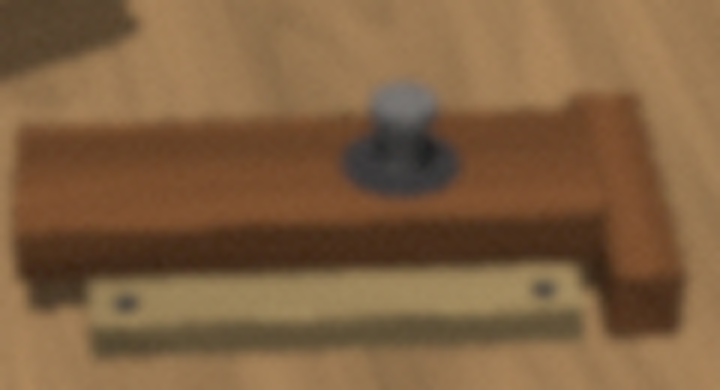

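The top crop shows the clip upright: bow end at about (290.3,231), sides' centre (289,216.7), leg tips (276.3,181) and (297,180). The side crop shows the head's top at about (282.3,101), the neck below it, and a dark washer on the arm at (281.7,112). Next come the matching close crops of the other views.

```bash
python3 - <<'E'
from h import *
f=cv2.imread("pics/top0.png"); g=cv2.imread("pics/side0.png")
a=cv2.resize(f[130:170,115:165],None,fx=8,fy=8,interpolation=cv2.INTER_CUBIC)
b=cv2.resize(g[225:275,220:305],None,fx=8,fy=8,interpolation=cv2.INTER_CUBIC)[:, :680]
c=np.zeros((400,1080,3),np.uint8)
# stack: a on right half-scale
out=np.zeros((600,800,3),np.uint8)
out[:240,:510]=cv2.resize(b,(510,300))[:240] if False else 0
out[:300,:510]=cv2.resize(b,(510,300))
out[280:600,400:800]=a
cv2.imwrite("pics/two.png",out)
# model overlay check
np.set_printoptions(precision=4,suppress=True)
E
```

```text
(no output)
```

View pics/two.png

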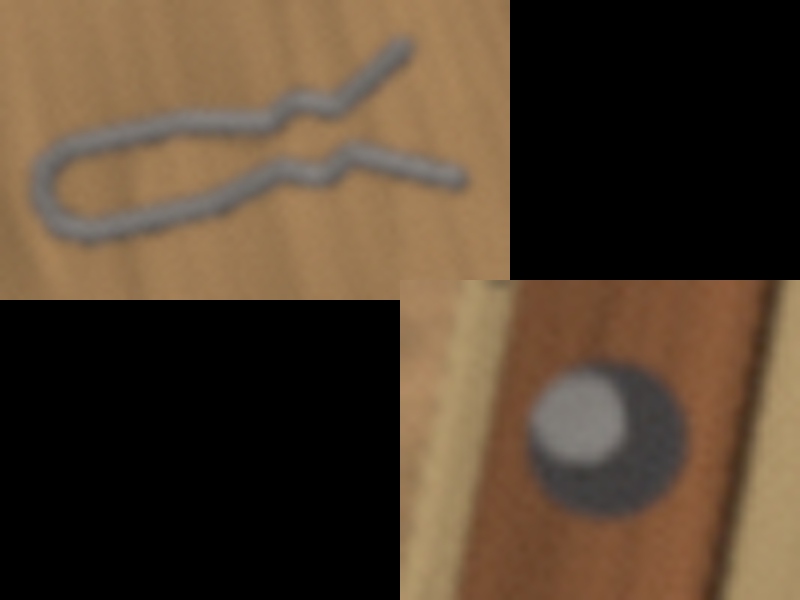

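The clip's bow end in the side view is at about (225.5,256), with tips at (287.8,232.2) and (297,255). In the top view the pin's head centre is at (137.5,147.1) and the washer centre at (140.9,149.8).

```bash
python3 - <<'E'
from h import *
np.set_printoptions(precision=4,suppress=True)
for n,a,b in(("headtop",(137.5,147.1),(282.3,101)),("washer",(140.9,149.8),(281.7,112)),("tipL",(276.5,181.3),(287.8,232.2)),("tipR",(297,180.2),(297,255)),("bow",(290.3,230.8),(226,256))):
    print(n,*tri(a,b),"top@.004",onz("top",a,.004),"side@.004",onz("side",b,.004))
print("head@.076",onz("top",(137.5,147.1),.076),onz("side",(282.3,101),.076),"w@.046",onz("top",(140.9,149.8),.046),onz("side",(281.7,112),.046))
# jig axis from top mask edges
cams.read_camera("top"); m=max(cams.masks_of("stop_jig","top"),key=lambda r:r["conf"])["pixels"].astype(np.uint8)
c=max(cv2.findContours(m,0,1)[0],key=cv2.contourArea); print(cv2.minAreaRect(c))
for u in((103+22,0),):pass
E
```

```text
headtop [0.6649 0.2249 0.0764] 0.0016151632905480298 top@.004 [0.68   0.2463 0.004 ] side@.004 [0.6962 0.3319 0.004 ]
washer [0.6651 0.2258 0.0442] 0.0014230782626040806 top@.004 [0.673  0.2374 0.004 ] side@.004 [0.6818 0.2818 0.004 ]
tipL [ 0.5935 -0.1098  0.004 ] 0.002638632955162814 top@.004 [ 0.5922 -0.1096  0.004 ] side@.004 [ 0.5949 -0.1098  0.004 ]
tipR [ 0.5971 -0.1624  0.0009] 0.0031594046596469375 top@.004 [ 0.5951 -0.1618  0.004 ] side@.004 [ 0.5979 -0.1645  0.004 ]
bow [ 0.4679 -0.1432  0.0084] 0.001812081996904389 top@.004 [ 0.467  -0.1436  0.004 ] side@.004 [ 0.469  -0.1402  0.004 ]
head@.076 [0.6641 0.2251 0.076 ] [0.6659 0.2255 0.076 ] w@.046 [0.664  0.2254 0.046 ] [0.6651 0.2233 0.046 ]
((142.43692016601562, 160.78895568847656), (53.83191680908203, 108.27947235107422), 9.92624568939209)
```

```bash
cat >> h.py <<'E'
def go(P,yaw):
    from scipy.spatial.transform import Rotation as Ro
    s=status.sense(); R=np.array(s["tool_rot"]); y=np.radians(yaw); c,n=np.cos(y),np.sin(y)
    T=np.array([[c,n,0],[n,-c,0],[0,0,-1]])
    print("t",round(s["t"],2),"at",np.round(s["eef_pos"],4),"shift mm",np.round(R.T@(np.array(P)-s["eef_pos"])*1e3,1),"turn",np.round(Ro.from_matrix(R.T@T).as_rotvec(),3),"F",np.round(s["force"],1),"w",round(s["gripper_width"]*1e3,1),"ff",s["finger_force"])
E
python3 -m handwheel '[[85,33,38,0,0,0,0],[85,65,76,0,0,0,0],[85,98,113,0,0,0,0],[85,130,151,0,0,0,0],[85,163,189,0,0,0,0]]'
python3 -m handwheel '[[85,33,38,0,0,0,0],[85,65,76,0,0,0,0],[85,98,113,0,0,0,0],[85,130,151,0,0,0,0],[85,163,189,0,0,0,0]]'
python3 -m handwheel '[[85,33,38,0,0,0,0],[85,65,76,0,0,0,0],[85,98,113,0,0,0,0],[85,130,151,0,0,0,0],[85,163,189,0,0,0,0]]'
python3 -c "
from h import *
go([.501,-.140,.06],3)"
```

```text
t: 1.95
eef_pos: [0.2899, 0.3628, 0.2075]
tool_rot: [[0.951, -0.308, 0.0], [-0.308, -0.951, 0.001], [0.0, -0.001, -1.0]]
force: [0.9, -0.9, 0.1]
gripper_width: 0.0852
finger_force: 0.0
t: 2.45
eef_pos: [0.3864, 0.1331, 0.2079]
tool_rot: [[0.951, -0.308, 0.001], [-0.308, -0.951, 0.001], [0.001, -0.001, -1.0]]
force: [0.5, 0.0, 0.2]
gripper_width: 0.085
finger_force: 0.0
t: 2.95
eef_pos: [0.4831, -0.097, 0.2078]
tool_rot: [[0.951, -0.309, 0.001], [-0.309, -0.951, 0.0], [0.001, -0.0, -1.0]]
force: [0.9, 0.9, -0.1]
gripper_width: 0.0852
finger_force: 0.0
t 2.95 at [ 0.4831 -0.097   0.2078] shift mm [ 30.1  35.4 147.8] turn [-0.    -0.001 -0.366] F [ 0.9  0.9 -0.1] w 85.2 ff 0.0
```

```bash
python3 -m handwheel '[[85,10,12,40,0,0,-0.12],[85,20,24,80,0,0,-0.24],[85,30,35,120,0,0,-0.366],[85,30,35,148,0,0,-0.366],[85,30,35,148,0,0,-0.366]]'
python3 -c "
from h import *
go([.501,-.140,.001],3)
cv2.imwrite('pics/s1.png',cv2.resize(cams.read_camera('side')[170:300,170:330,::-1],None,fx=4.5,fy=4.5,interpolation=2))"
```

```text
t: 3.45
eef_pos: [0.497, -0.1378, 0.0555]
tool_rot: [[0.999, 0.05, -0.009], [0.05, -0.999, 0.0], [-0.009, -0.001, -1.0]]
force: [-1.9, -0.5, 0.2]
gripper_width: 0.0847
finger_force: 0.0
t 3.45 at [ 0.497  -0.1378  0.0555] shift mm [ 4.4  2.4 54.4] turn [-0.001  0.009 -0.002] F [-1.9 -0.5  0.2] w 84.7 ff 0.0
```

View pics/s1.png

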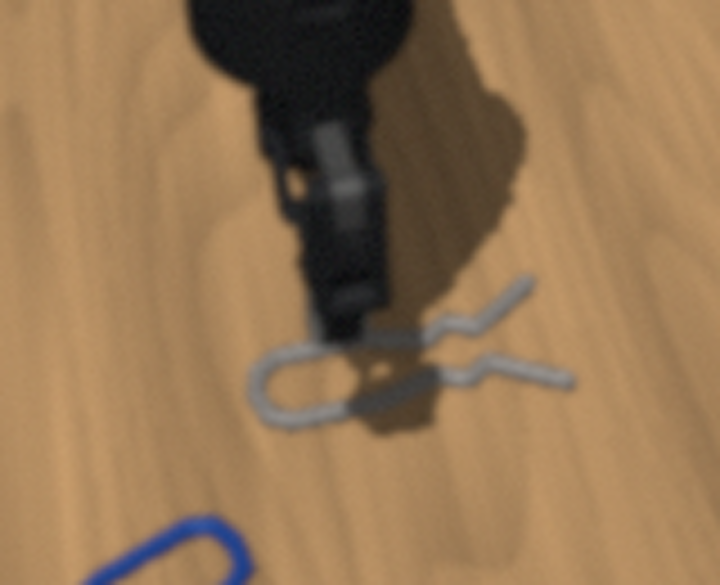

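The finger stands above the bow's straight sides at about crop (345,335), i.e. (247,244) in the full picture, aligned with the clip, and the legs are free to the right. I'm descending.

```bash
python3 -m handwheel '[[85,0,0,25,0,0,0],[85,0,0,45,0,0,0],[85,0,0,55,0,0,0],[85,0,0,55,0,0,0],[85,0,0,55,0,0,0]]' 60
python3 -c "
from h import *
go([.501,-.140,.000],3)"
```

```text
t: 4.0
eef_pos: [0.5017, -0.1373, 0.0058]
tool_rot: [[0.999, 0.053, 0.003], [0.053, -0.999, -0.0], [0.003, 0.0, -1.0]]
force: [-0.0, 0.2, 0.7]
gripper_width: 0.0851
finger_force: 0.0
t 4.0 at [ 0.5017 -0.1373  0.0058] shift mm [-0.8  2.7  5.8] turn [ 0.    -0.003  0.001] F [-0.   0.2  0.7] w 85.1 ff 0.0
```

```bash
python3 -m handwheel '[[85,0,2,5.5,0,0,0],[60,0,2,5.5,0,0,0],[30,0,2,5.5,0,0,0],[25,0,2,5.5,0,0,0],[25,0,2,5.5,0,0,0]]' 60
python3 -m handwheel '[[25,0,0,0,0,0,0],[25,0,0,0,0,0,0],[25,0,0,0,0,0,0],[25,0,0,0,0,0,0],[25,0,0,0,0,0,0]]' 60
```

```text
t: 4.5
eef_pos: [0.5006, -0.1394, -0.001]
tool_rot: [[0.999, 0.052, 0.0], [0.052, -0.999, -0.0], [0.0, 0.0, -1.0]]
force: [0.7, 0.3, -0.7]
gripper_width: 0.0278
finger_force: 0.0
t: 5.0
eef_pos: [0.5004, -0.1394, -0.0012]
tool_rot: [[0.999, 0.052, -0.0], [0.052, -0.999, -0.0], [-0.0, 0.0, -1.0]]
force: [0.2, -0.3, 0.3]
gripper_width: 0.025
finger_force: 0.0
```

```bash
python3 -c "
from h import *
a=cams.read_camera('side')[170:300,170:330,::-1];b=cams.read_camera('top')[150:250,240:370,::-1]
cv2.imwrite('pics/s2.png',np.vstack([cv2.resize(a,(400,325),interpolation=2),cv2.resize(b,(400,275),interpolation=2)]))"
```

```text
(no output)
```

View pics/s2.png

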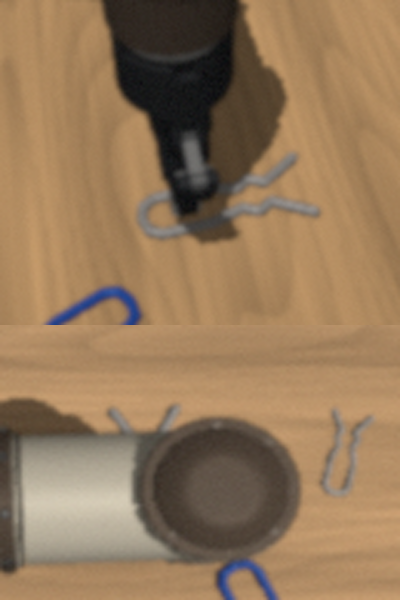

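The side view shows the fingers closed above the wires with the clip unmoved: near fingertip at crop (185,212), full (244,255), and bow end still at (225,256). The top view confirms that the small clip is in place. At this opening the tips stand well back of the TCP, so they missed over the top. I'll reopen to 52 mm while raised, then feel downward.

```bash
python3 -m handwheel '[[25,0,0,-15,0,0,0],[54,0,0,-15,0,0,0],[54,0,0,-15,0,0,0],[54,0,0,-15,0,0,0],[54,0,0,-15,0,0,0]]' 60
python3 -m handwheel '[[54,0,0,5,0,0,0],[54,0,0,10,0,0,0],[54,0,0,15,0,0,0],[54,0,0,17,0,0,0],[54,0,0,17,0,0,0]]' 60
python3 -c "
from h import *
a=cams.read_camera('side')[210:290,190:310,::-1]
cv2.imwrite('pics/s3.png',cv2.resize(a,None,fx=6,fy=6,interpolation=2))
p,d=ray('side',(244,254.8))
for y in(-.150,-.155,-.16): print(p+d*(y-p[1])/d[1])"
```

```text
t: 5.6
eef_pos: [0.5, -0.1394, 0.0133]
tool_rot: [[0.999, 0.052, -0.001], [0.052, -0.999, 0.0], [-0.001, -0.0, -1.0]]
force: [-0.2, 0.8, -0.2]
gripper_width: 0.0536
finger_force: 0.0
t: 6.1
eef_pos: [0.5001, -0.1394, -0.0038]
tool_rot: [[0.999, 0.052, -0.001], [0.052, -0.999, -0.0], [-0.001, -0.0, -1.0]]
force: [-0.3, 0.4, -0.3]
gripper_width: 0.0536
finger_force: 0.0
[ 0.50127561 -0.15        0.01240194]
[ 0.50057483 -0.155       0.01979475]
[ 0.49987406 -0.16        0.02718756]
```

View pics/s3.png

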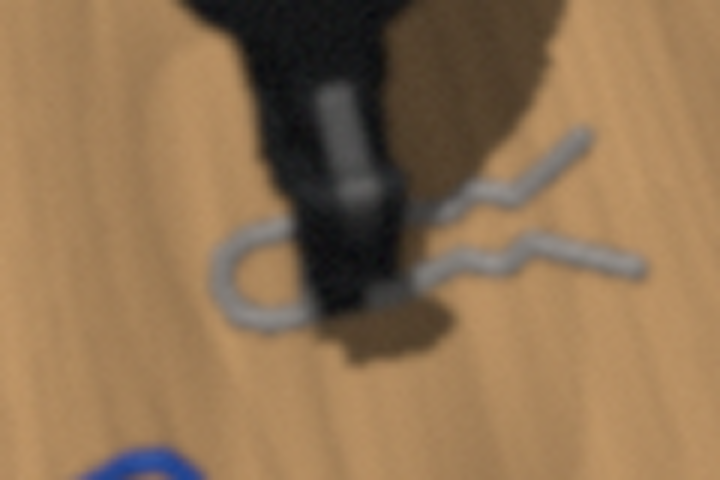

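The near fingertip at crop (340,312), full (247,262), is just outside the near wire. Its shadow is detached, so it is still clear of the bench by about 1 cm. I'll feel further down.

```bash
python3 -m handwheel '[[54,0,0,1,0,0,0],[54,0,0,2,0,0,0],[54,0,0,3,0,0,0],[54,0,0,4,0,0,0],[54,0,0,4,0,0,0]]' 60
python3 - <<'E'
from h import *
p,d=ray('side',(246.7,262))
for y in(-.165,-.17,-.175,-.18): print(p+d*(y-p[1])/d[1])
E
```

```text
t: 6.65
eef_pos: [0.5004, -0.1394, -0.0073]
tool_rot: [[0.999, 0.052, -0.0], [0.052, -0.999, 0.0], [-0.0, -0.0, -1.0]]
force: [0.7, -0.2, 0.0]
gripper_width: 0.0541
finger_force: 0.0
[ 0.5034343  -0.165       0.01052537]
[ 0.50267764 -0.17        0.01823364]
[ 0.50192099 -0.175       0.02594191]
[ 0.50116433 -0.18        0.03365018]
```

```bash
python3 -m handwheel '[[54,0,0,1,0,0,0],[54,0,0,2,0,0,0],[54,0,0,3,0,0,0],[54,0,0,3,0,0,0],[54,0,0,3,0,0,0]]' 60
```

```text
t: 7.15
eef_pos: [0.5004, -0.1394, -0.0102]
tool_rot: [[0.999, 0.052, -0.0], [0.052, -0.999, -0.0], [-0.0, 0.0, -1.0]]
force: [-0.1, -0.3, 0.4]
gripper_width: 0.0541
finger_force: 0.0
```

```bash
python3 -m handwheel '[[48,0,0,0,0,0,0],[44,0,0,0,0,0,0],[40,0,0,0,0,0,0],[34,0,0,0,0,0,0],[34,0,0,0,0,0,0]]' 60
```

```text
t: 7.65
eef_pos: [0.5004, -0.1394, -0.0102]
tool_rot: [[0.999, 0.052, 0.0], [0.052, -0.999, 0.0], [0.0, -0.0, -1.0]]
force: [0.4, 0.1, -0.1]
gripper_width: 0.0339
finger_force: 0.0
```

```bash
python3 -m handwheel '[[54,0,0,0,0,0,0],[54,0,0,0,0,0,0],[54,0,0,1,0,0,0],[54,0,0,2,0,0,0],[54,0,0,2,0,0,0]]' 60
python3 - <<'E'
from h import *
im=cams.read_camera('side'); cv2.imwrite('pics/s4.png',cv2.resize(im[210:290,190:310,::-1],None,fx=6,fy=6,interpolation=2))
go([.501,-.1395,-.012],3)
E
```

```text
t: 8.15
eef_pos: [0.5003, -0.1394, -0.0124]
tool_rot: [[0.999, 0.052, -0.0], [0.052, -0.999, 0.0], [-0.0, -0.0, -1.0]]
force: [0.7, 0.2, -0.2]
gripper_width: 0.0539
finger_force: 0.0
t 8.2 at [ 0.5003 -0.1394 -0.0123] shift mm [ 0.7  0.1 -0.3] turn [ 0.  0. -0.] F [ 0.3  0.5 -0.2] w 53.9 ff 0.0
```

View pics/s4.png

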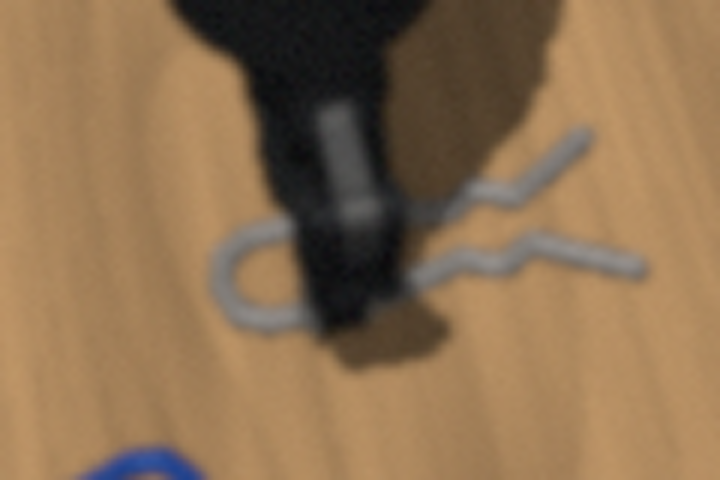

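The near fingertip is now at crop (340,332), full (247,265). It has dropped only 3 px, and its shadow at crop (365,368) is still apart, so the tips remain clear of the bench. I'll keep feeling down in small steps.

```bash
python3 -m handwheel '[[54,0,0,1,0,0,0],[54,0,0,2,0,0,0],[54,0,0,3,0,0,0],[54,0,0,3,0,0,0],[54,0,0,3,0,0,0]]' 60
python3 - <<'E'
from h import *
p,d=ray('side',(247,265.3))
for y in(-.165,-.175,-.18,-.185): print(p+d*(y-p[1])/d[1])
print(proj('side',(.5,-.1394,-.0123)),proj('side',(.5,-.1664,.0)),proj('side',(.5,-.18,.0)),proj('side',(.5,-.18,.01)))
E
```

```text
t: 8.7
eef_pos: [0.5004, -0.1394, -0.0152]
tool_rot: [[0.999, 0.052, -0.0], [0.052, -0.999, -0.0], [-0.0, 0.0, -1.0]]
force: [0.2, -0.8, -0.0]
gripper_width: 0.0538
finger_force: 0.0
[ 5.03733467e-01 -1.65000000e-01 -3.94568028e-04]
[ 0.50221231 -0.175       0.01530839]
[ 0.50145174 -0.18        0.02315986]
[ 0.50069116 -0.185       0.03101134]
[242.70011572 257.7665186 ] [245.12318188 266.17706532] [246.49842214 272.52722616] [246.36562235 269.51111147]
```

```bash
python3 -m handwheel '[[54,0,0,1,0,0,0],[54,0,0,2,0,0,0],[54,0,0,3,0,0,0],[54,0,0,3,0,0,0],[54,0,0,3,0,0,0]]' 60
python3 -m handwheel '[[48,0,0,0,0,0,0],[44,0,0,0,0,0,0],[40,0,0,0,0,0,0],[36,0,0,0,0,0,0],[36,0,0,0,0,0,0]]' 60
```

```text
t: 9.2
eef_pos: [0.5004, -0.1394, -0.0182]
tool_rot: [[0.999, 0.052, -0.0], [0.052, -0.999, 0.0], [-0.0, -0.0, -1.0]]
force: [-0.6, -0.0, 0.3]
gripper_width: 0.0539
finger_force: 0.0
t: 9.7
eef_pos: [0.5005, -0.1395, -0.0177]
tool_rot: [[0.999, 0.052, 0.0], [0.052, -0.999, -0.0], [0.0, 0.0, -1.0]]
force: [-0.3, 0.1, 3.9]
gripper_width: 0.0365
finger_force: 31.3
```

Finger force is 31 N at 36.5 mm opening, with a 4 N upward push. That means the tips are wedging on the upper side of the wires, so they need to go about 5 mm lower.

```bash
python3 -m handwheel '[[54,0,0,0,0,0,0],[54,0,0,0,0,0,0],[54,0,0,2,0,0,0],[54,0,0,4,0,0,0],[54,0,0,4.5,0,0,0]]' 60
python3 -m handwheel '[[48,0,0,0,0,0,0],[44,0,0,0,0,0,0],[40,0,0,0,0,0,0],[34,0,0,0,0,0,0],[34,0,0,0,0,0,0]]' 60
```

```text
t: 10.2
eef_pos: [0.5001, -0.1394, -0.0232]
tool_rot: [[0.999, 0.052, -0.001], [0.052, -0.999, 0.0], [-0.001, -0.0, -1.0]]
force: [0.9, -1.1, 0.1]
gripper_width: 0.054
finger_force: 0.0
t: 10.7
eef_pos: [0.5006, -0.1395, -0.0222]
tool_rot: [[0.999, 0.052, 0.0], [0.052, -0.999, -0.0], [0.0, 0.0, -1.0]]
force: [-0.4, 0.2, 4.9]
gripper_width: 0.0382
finger_force: 60.6
```

```bash
python3 -m handwheel '[[54,0,0,0,0,0,0],[54,0,0,0,0,0,0],[54,0,0,1,0,0,0],[54,0,0,2.5,0,0,0],[54,0,0,2.5,0,0,0]]' 60
python3 -m handwheel '[[48,0,0,0,0,0,0],[44,0,0,0,0,0,0],[40,0,0,0,0,0,0],[34,0,0,0,0,0,0],[34,0,0,0,0,0,0]]' 60
```

```text
t: 11.2
eef_pos: [0.5002, -0.1394, -0.0256]
tool_rot: [[0.999, 0.052, -0.001], [0.052, -0.999, 0.0], [-0.001, -0.0, -1.0]]
force: [0.4, -0.2, -0.3]
gripper_width: 0.0535
finger_force: 0.0
t: 11.7
eef_pos: [0.5006, -0.1394, -0.0248]
tool_rot: [[0.999, 0.052, 0.0], [0.052, -0.999, -0.0], [0.0, 0.0, -1.0]]
force: [-1.4, 0.4, 4.1]
gripper_width: 0.0381
finger_force: 60.7
```

The grip is now a true side grip: the same 38.1 mm and 61 N at a lower height. I'm lifting.

```bash
python3 -m handwheel '[[34,0,0,-5,0,0,0],[34,0,0,-20,0,0,0],[34,0,0,-45,0,0,0],[34,0,0,-80,0,0,0],[34,0,0,-120,0,0,0]]' 80
python3 -m handwheel '[[34,6,-35,0,0,0,0],[34,12,-70,0,0,0,0],[34,18,-105,0,0,0,0],[34,24,-140,0,0,0,0],[34,30,-175,0,0,0,0]]' 80
python3 - <<'E'
from h import *
np.set_printoptions(precision=4,suppress=True)
go([.54,.2185,.097],3)
D={}
for c in("top","side"):
    cams.read_camera(c); 
    for l in("clip","clip_seat"):
        for r in cams.spot_point(l,c)[:3]: print(c,l,np.round(r["xy"],1),round(r["conf"],2))
E
```

```text
t: 12.2
eef_pos: [0.499, -0.1393, 0.0948]
tool_rot: [[0.999, 0.052, -0.004], [0.052, -0.999, 0.0], [-0.004, -0.001, -1.0]]
force: [0.4, 0.6, -0.1]
gripper_width: 0.0377
finger_force: 80.4
t: 12.7
eef_pos: [0.5207, 0.0382, 0.0946]
tool_rot: [[0.999, 0.052, -0.001], [0.052, -0.999, 0.0], [-0.001, -0.0, -1.0]]
force: [0.7, -0.2, -1.6]
gripper_width: 0.0378
finger_force: 80.4
t 12.7 at [0.5207 0.0382 0.0946] shift mm [  28.6 -179.1   -2.4] turn [-0.     0.001 -0.001] F [ 0.7 -0.2 -1.6] w 37.8 ff 80.40580987930298
top clip [322.  247.6] 0.73
top clip [216.1 203.8] 0.64
top clip_seat [332.6 267.5] 0.83
top clip_seat [212.7 180.3] 0.59
top clip_seat [137.7 147.2] 0.25
side clip [209.  300.3] 0.93
side clip [235.7 144.8] 0.62
side clip_seat [263.  136.5] 0.79
side clip_seat [181.3 316.9] 0.63
```

```bash
python3 - <<'E'
from h import *
np.set_printoptions(precision=4,suppress=True)
print("seat",*tri((212.7,180.3),(263,136.5)),"clip",*tri((216.1,203.8),(235.7,144.8)))
print("expected seat z .124, at", np.array([.5207,.0382])+.055*np.array([.9986,.052]))
E
python3 -m handwheel '[[34,6,-36,0,0,0,0],[34,12,-72,0,0,0,0],[34,18,-108,0,0,0,0],[34,24,-144,0,0,0,0],[34,28,-179,0,0,0,0]]' 80
python3 -m handwheel '[[34,0,0,0,0,0,0],[34,0,0,0,0,0,0],[34,0,0,0,0,0,0],[34,0,0,0,0,0,0],[34,0,0,0,0,0,0]]' 80
python3 - <<'E'
from h import *
go([.54,.2185,.027],3)
for c in("top","side"):
    im=cams.read_camera(c)
    for l in("clip_seat","pin_neck"):
        for r in cams.spot_point(l,c)[:3]: print(c,l,np.round(r["xy"],1),round(r["conf"],2))
    for r in cams.masks_of("clip",c)[:3]: print(c,r["rect"],round(r["conf"],2))
E
```

```text
seat [0.578  0.041  0.1247] 0.0008721317078405663 clip [0.5239 0.0335 0.1195] 0.004879027418468178
expected seat z .124, at [0.5756 0.0411]
t: 13.5
eef_pos: [0.5402, 0.2172, 0.0947]
tool_rot: [[0.999, 0.05, -0.0], [0.05, -0.999, -0.0], [-0.0, 0.0, -1.0]]
force: [0.3, -0.1, -1.0]
gripper_width: 0.0376
finger_force: 80.6
t: 14.0
eef_pos: [0.5399, 0.216, 0.0949]
tool_rot: [[0.999, 0.051, -0.0], [0.051, -0.999, -0.0], [-0.0, 0.0, -1.0]]
force: [0.2, -0.2, -1.0]
gripper_width: 0.0377
finger_force: 80.7
t 14.0 at [0.5399 0.216  0.0949] shift mm [ 0.2 -2.5 67.9] turn [ 0.     0.    -0.002] F [ 0.2 -0.2 -1. ] w 37.7 ff 80.6532883644104
top clip_seat [133.3 174. ] 0.79
top clip_seat [332.6 267.6] 0.78
top pin_neck [139.2 150.8] 0.78
top [310.0, 233.0, 38.3, 57.5] 0.78
top [120.6, 153.2, 23.7, 61.3] 0.68
top [114.7, 106.9, 63.2, 109.5] 0.28
side clip_seat [176.2 319.4] 0.75
side clip_seat [252.2  87.5] 0.55
side pin_neck [281.7 106.2] 0.87
side [215.1, 80.5, 59.3, 16.8] 0.81
side [147.6, 281.7, 79.2, 67.2] 0.62
```

```bash
python3 - <<'E'
from h import *
np.set_printoptions(precision=4,suppress=True)
print("seat",*tri((133.3,174),(252.2,87.5)),"neck",*tri((139.2,150.8),(281.7,106.2)))
E
python3 -m handwheel '[[34,0,-2.5,15,0,0,0],[34,0,-2.5,35,0,0,0],[34,0,-2.5,55,0,0,0],[34,0,-2.5,67,0,0,0],[34,0,-2.5,67,0,0,0]]' 80
python3 - <<'E'
from h import *
np.set_printoptions(precision=4,suppress=True)
im={}
for c in("top","side"):
    im[c]=cams.read_camera(c)[:,:,::-1]
    for l in("clip_seat",):
        for r in cams.spot_point(l,c)[:3]: print(c,l,np.round(r["xy"],1),round(r["conf"],2))
go([.610,.222,.0275],3)
a=cv2.resize(im["side"][80:140,215:335],(720,360),interpolation=2); b=cv2.resize(im["top"][125:189,95:191],(360,240),interpolation=2)
o=np.zeros((600,720,3),np.uint8); o[:360]=a; o[360:,:360]=b; cv2.imwrite("pics/pre.png",o)
E
```

```text
seat [0.5913 0.2174 0.1275] 0.001103120529448848 neck [0.6614 0.2244 0.062 ] 0.00646991076312186
t: 14.9
eef_pos: [0.5386, 0.2189, 0.026]
tool_rot: [[0.999, 0.052, -0.003], [0.052, -0.999, -0.002], [-0.004, 0.002, -1.0]]
force: [0.0, 0.0, -1.8]
gripper_width: 0.0378
finger_force: 80.7
top clip_seat [140.3 179.6] 0.66
side clip_seat [180.3 318.1] 0.98
side clip_seat [255.1 111.9] 0.54
t 15.1 at [0.5406 0.2202 0.0289] shift mm [69.4  1.8  1.5] turn [-0.001 -0.002  0.   ] F [ 0.2  0.3 -1. ] w 37.7 ff 80.69884657859802
```

View pics/pre.png

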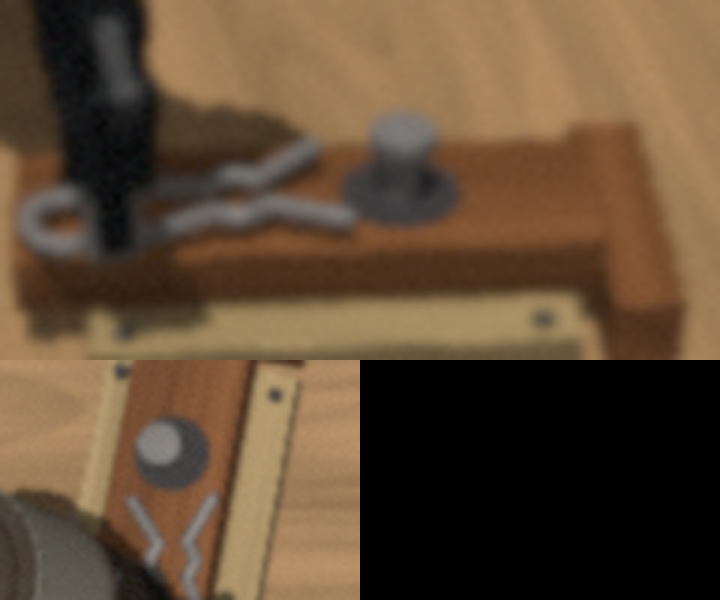

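The clip hangs flat just above the arm, with its leg tips at crop (318,145) and (352,218) in the side view. Its mouth, at crop (172,495) in the top view, is squarely in front of the pin's washer (172,453), and the height is between arm and head. I'll push with a small sideways correction.

```bash
python3 -m handwheel '[[34,8,1.5,1,0,0,0],[34,16,1.5,1,0,0,0],[34,24,1.5,1,0,0,0],[34,30,1.5,1,0,0,0],[34,30,1.5,1,0,0,0]]' 110
python3 -m handwheel '[[34,5,0,0,0,0,0],[34,10,0,0,0,0,0],[34,15,0,0,0,0,0],[34,20,0,0,0,0,0],[34,25,0,0,0,0,0]]' 110
python3 -c "
from h import *
go([.610,.222,.0275],3)"
```

```text
t: 15.6
eef_pos: [0.571, 0.2197, 0.0267]
tool_rot: [[0.999, 0.052, 0.001], [0.052, -0.999, 0.0], [0.001, -0.0, -1.0]]
force: [-0.7, -0.7, -1.1]
gripper_width: 0.037
finger_force: 110.1
t: 16.1
eef_pos: [0.5916, 0.2208, 0.0257]
tool_rot: [[0.999, 0.052, -0.007], [0.052, -0.999, -0.002], [-0.007, 0.001, -1.0]]
force: [-13.2, 4.8, -0.1]
gripper_width: 0.0368
finger_force: 110.4
t 16.1 at [0.5916 0.2208 0.0257] shift mm [18.4 -0.3 -2. ] turn [0.001 0.007 0.   ] F [-13.2   4.8  -0.1] w 36.8 ff 110.39861977100372
```

```bash
python3 -m handwheel '[[34,3,-1,-1,0,0,0],[34,6,-1.5,-1,0,0,0],[34,9,-1.5,-1,0,0,0],[34,12,-1.5,-1,0,0,0],[34,15,-1.5,-1,0,0,0]]' 110
python3 -m handwheel '[[34,0,0,0,0,0,0],[34,0,0,0,0,0,0],[34,0,0,0,0,0,0],[34,0,0,0,0,0,0],[34,0,0,0,0,0,0]]' 110
```

```text
t: 16.6
eef_pos: [0.6106, 0.2232, 0.0281]
tool_rot: [[0.999, 0.052, 0.001], [0.052, -0.999, 0.0], [0.001, -0.0, -1.0]]
force: [-0.1, -0.8, -1.3]
gripper_width: 0.0367
finger_force: 110.5
t: 17.1
eef_pos: [0.6096, 0.2232, 0.0279]
tool_rot: [[0.999, 0.052, 0.0], [0.052, -0.999, -0.0], [0.0, 0.0, -1.0]]
force: [0.2, -0.4, -1.6]
gripper_width: 0.0365
finger_force: 110.5
```

The force dropped to about 0 at TCP x 0.610, so it has snapped home. I'll lower it gently onto the arm, release and retreat.

```bash
python3 -m handwheel '[[34,0,0,2,0,0,0],[34,0,0,4,0,0,0],[34,0,0,5,0,0,0],[34,0,0,5,0,0,0],[34,0,0,5,0,0,0]]' 60
python3 -m handwheel '[[44,0,0,0,0,0,0],[50,0,0,0,0,0,0],[58,0,0,0,0,0,0],[58,0,0,0,0,0,0],[58,0,0,0,0,0,0]]' 60
python3 -m handwheel '[[58,0,0,-10,0,0,0],[58,0,0,-25,0,0,0],[58,0,0,-50,0,0,0],[58,0,0,-90,0,0,0],[58,0,0,-120,0,0,0]]' 60
python3 -m handwheel '[[58,-40,0,-20,0,0,0],[58,-80,0,-40,0,0,0],[58,-120,0,-50,0,0,0],[58,-150,0,-50,0,0,0],[58,-150,0,-50,0,0,0]]'
python3 - <<'E'
from h import *
np.set_printoptions(precision=4,suppress=True)
im={}
for c in("top","side"):
    im[c]=cams.read_camera(c)[:,:,::-1]; cv2.imwrite(f"pics/end_{c}.png",im[c])
    for l in("clip_seat","clip","small_clip"):
        for r in cams.spot_point(l,c)[:3]: print(c,l,np.round(r["xy"],1),round(r["conf"],2))
    for r in cams.masks_of("clip",c)[:3]: print(c,r["rect"],round(r["conf"],2))
# predicted pixels if home, lying on the arm
for c in("top","side"): print(c,"pred seat",proj(c,(.665,.225,.05)),"bow",proj(c,(.577,.220,.05)),"tips",proj(c,(.7625,.258,.05)),proj(c,(.7655,.202,.05)))
E
```

```text
t: 17.6
eef_pos: [0.6097, 0.2232, 0.0228]
tool_rot: [[0.999, 0.052, -0.0], [0.052, -0.999, -0.0], [-0.0, 0.0, -1.0]]
force: [-0.3, 0.7, -1.0]
gripper_width: 0.0362
finger_force: 110.5
t: 18.1
eef_pos: [0.6097, 0.2233, 0.0229]
tool_rot: [[0.999, 0.052, 0.0], [0.052, -0.999, 0.0], [0.0, -0.0, -1.0]]
force: [0.1, 0.1, -0.3]
gripper_width: 0.0581
finger_force: 0.0
t: 18.6
eef_pos: [0.6104, 0.2235, 0.146]
tool_rot: [[0.999, 0.053, 0.003], [0.053, -0.999, 0.001], [0.003, -0.001, -1.0]]
force: [1.4, -0.2, 0.6]
gripper_width: 0.058
finger_force: 0.0
t: 19.1
eef_pos: [0.457, 0.2149, 0.1947]
tool_rot: [[0.999, 0.054, 0.001], [0.054, -0.999, 0.002], [0.001, -0.002, -1.0]]
force: [-0.6, -0.4, 0.6]
gripper_width: 0.058
finger_force: 0.0
top clip_seat [137.8 147.9] 0.84
top clip_seat [332.3 270. ] 0.74
top clip [142.3 171. ] 0.71
top clip [319.2 248.4] 0.58
top clip [347.5 205. ] 0.55
top small_clip [348.3 203.6] 0.52
top [311.6, 234.5, 37.6, 51.7] 0.62
side clip_seat [180.  320.2] 0.78
side clip_seat [283.6 110.6] 0.62
side clip_seat [280.5 330.2] 0.56
side clip [208.5 300.6] 0.94
side clip [258.3 118.4] 0.8
side small_clip [279.9 333.7] 0.91
side [146.6, 283.5, 77.8, 63.3] 0.78
side [214.4, 98.4, 114.2, 44.7] 0.75
side [243.6, 100.8, 59.6, 19.7] 0.63
top pred seat [140.6117 149.0622] bow [141.5744 184.8497] tips [128.4249 110.173 ] [151.1767 109.0409]
side pred seat [281.5452 110.2502] bow [246.8361 115.9159] tips [315.4935  98.1962] [323.6345 110.4593]
```

```bash
python3 - <<'E'
from h import *
np.set_printoptions(precision=4,suppress=True)
print("seat",tri((137.8,147.9),(283.6,110.6)),"origin",tri((142.3,171),(258.3,118.4)),"exp origin",[.610,.222,.046])
for c in("top","side"): print(c,"bow",proj(c,(.576,.220,.05)),"tips",proj(c,(.7075,.253,.05)),proj(c,(.7105,.2012,.05)))
# silver wire in the top view: low saturation pixels near the arm
im=cv2.imread("pics/end_top.png"); hsv=cv2.cvtColor(im,cv2.COLOR_BGR2HSV)
m=(hsv[...,1]<70)&(hsv[...,2]>70); v,u=np.nonzero(m[100:215,105:185]); print("top grey: cols",u.min()+105,u.max()+105,"rows",v.min()+100,v.max()+100)
for r in range(124,192,4):
    w=np.nonzero(m[r,105:185])[0]+105; print(r,w.tolist())
E
```

```text
seat (array([0.6713, 0.2342, 0.0415]), np.float64(0.003221629602765673)) origin (array([0.6096, 0.2235, 0.036 ]), np.float64(0.006871333916102377)) exp origin [0.61, 0.222, 0.046]
top bow [141.5619 185.2603] tips [129.7114 131.9998] [150.8839 130.8461]
side bow [246.4315 115.9677] tips [295.1694 101.8968] [302.0937 113.451 ]
top grey: cols 113 169 rows 127 201
124 []
128 [126, 128]
132 [151]
136 [130, 131, 132, 133, 148, 149, 150, 151]
140 [132, 133, 134, 135, 145, 146, 147, 148]
144 [133, 134, 135, 136, 137, 138, 139, 140, 141, 142, 143, 144, 145, 146, 147, 148]
148 [131, 132, 133, 134, 135, 136, 137, 138, 139, 140, 141, 142, 143, 144, 145, 146, 147, 148, 149]
152 [131, 132, 133, 134, 135, 136, 137, 138, 139, 140, 141, 142, 143, 144, 145, 146, 147, 148, 149]
156 [134, 135, 136, 137, 138, 139, 142, 143, 144, 145, 146, 147]
160 [134, 135, 136, 145, 146, 147]
164 [133, 134, 135, 146, 147, 148]
168 [133, 134, 135, 146, 147, 148]
172 [133, 134, 135, 146, 147, 148]
176 [133, 134, 135, 146, 147, 148]
180 [133, 134, 135, 136, 145, 146, 147, 148]
184 [135, 136, 137, 138, 139, 140, 141, 142, 143, 144, 145]
188 []
```

The clip outline in the top view (bow end at row 185, leg tips at row 132, seat at row 150) matches the prediction for the fully home position. The small clip hasn't moved, so I'm handing in.

```bash
python3 -c "
from rig import bot
print(bot.job_done())"
```

```text
the job is handed in; nothing more can be done
None
```

I pushed the large clip onto the pin's neck until it snapped home, released it lying on the arm, and handed the job in at about 20 s; the last camera images show the clip seated and the small clip in place, but the hand-in returned no verdict.

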